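Load the test pieces and click the photo carriage into its stop

TASK

Take the two fired clay test pieces off the ware board and stand each one fully down in the bore of its size in the white carriage while the carriage is still at its loading end. Then take the carriage by its black grip and slide it along the rail until it clicks into the ball stop in front of the camera; stop at that click, do not push through it, and finish while still holding the grip with the carriage sitting in the click. Leave the mug and the jar alone.

Things in the scene. Friction and masses are not known exactly. Their poses are not given: they have to be found in the camera images.
- carriage: White carriage block, 64 x 150 x 22 mm, sliding (1 to 3 N) on a straight level rail along its own y axis. Origin under its middle, z up; top face 23 mm above the origin, about 44 mm above the table. A black grip fin stands mid-top, the narrow bore 47 mm to its +y side, the wide bore 47 mm to its -y side. Starts at the -y (loading) end; the click is 90 to 230 mm on towards +y; rail runs on beyond.
- grip_center (a point): Centre of the black grip fin, 14 mm (carriage x) by 30 mm (carriage y), half-way up its 42 mm: 22 mm above the carriage's top face, about 66 mm above the table.
- small_bore (a point): Centre of the mouth of the narrow bore (27 mm across, 16 mm deep), on the carriage's top face. Axes as the carriage.
- large_bore (a point): Centre of the mouth of the wide bore (37 mm across, 16 mm deep), on the carriage's top face. Axes as the carriage.
- carriage_line (a point): Black index line on the far (+x) edge of the carriage's top face, level with the middle of the grip. Axes as the carriage. The carriage is in the click when this line is level, along y, with point stop_line. In the click the free carriage centres itself to within 1 mm; 5 to 12 N push it out again.
- stop_line (a point): Black index line on top of the steel stop block (22 x 34 x 30 mm, far side of the rail, clamped at a different place each time, a small camera behind it). Axes as the carriage. Its spring ball catches between two ridges on the carriage: sliding to +y, resistance starts 7 to 10 mm before the click, peaks at 6 to 12 N 4 to 7 mm before, then falls and pulls the carriage in.
- small_piece_center (a point): Centre (half-way up) of the slim fired clay test piece, a plain upright cylinder 24 mm across, 50 mm tall, 30 to 65 g, standing on the ware board, a fixed 12 mm high plank. It belongs in the narrow bore, where this centre comes 9 mm above the carriage's top face.
- large_piece_center (a point): Centre (half-way up) of the thick fired clay test piece, a plain upright cylinder 34 mm across, 44 mm tall, 55 to 115 g, standing on the ware board, a fixed 12 mm high plank. It belongs in the wide bore, where this centre comes 6 mm above the carriage's top face.
- mug: White ceramic mug, 76 mm across, 90 mm tall, left side of the table; origin under its centre. Not to be disturbed.
- jar: Glass jar, 72 mm across, 100 mm tall, right side of the table; origin under its centre. Not to be disturbed.
Mind the look-alikes: they are no part of the job. Leave any purple look-alike of the part that bears small_piece_center alone. What is shaped like the part that bears large_piece_center but blue is not meant.

How it is judged:
By the outcome, as a careful person would: the job done as asked, in the order asked, and still so for the second after the job is handed in, while the arm keeps its last pose, push and grip.
It also fails if it takes over 72 s, if anything falls off the work surface, if the arm or the gripper's body presses on something with over 40 N, if the wrist force passes 120 N, or if a joint passes its speed limit or range.

ROBOT

A 6-joint arm with a two-finger parallel gripper is mounted at the origin on the work surface. World frame = base frame: x ahead of the robot, y to its left, z up, the work surface at z = 0. Lengths are in m, angles in degrees, forces in N, time in s.
With the tool pointing down it reaches from about 0.3 to 0.75 m from the base axis. Payload 8.5 kg.
Tool frame: the origin (TCP) lies on the centre line of the jaws, within the pads' length; the fingertips stand 22 mm ahead of it and the grasp point (between the pads) lies 3 mm ahead of it (env.tip_reach is the distance from the TCP to the fingertips, in m); y points along the fingers, z is the direction in which the jaws open and shut, and the axes are right-handed (so a half turn about y gives the same grasp; the last joint's range is limited). The gripper opens to 85 mm and grips with 20 to 120 N. Pads are 22 mm wide; open, the fingers measure 114 mm over their backs; the gripper's body (76 mm by 85 mm) begins 54 mm behind the grasp point. The pads swing forward as they close: fully open they stand 13 mm farther back than shut.
Start: joints at [60.258, 21.807, 74.336, -0, 83.858, -12.336], TCP at [0.165, 0.525, 0.253] pointing down, gripper open.
Joint ranges: [-178.18, 178.18], [-50.72, 133.34], [12.68, 142.11], [-81.47, 261.47], [9.98, 163.14], [-165.26, 165.26]. Speed limits (degrees/s): [136.94, 136.94, 180, 180, 180, 180].

INTERFACE

Orientations are given as a 3x3 rotation matrix whose columns are the frame's x, y, z axes.
In Python, from rig import env, get_image gives the robot as it stands. The module is installed in compiled form; this text tells all that it offers.
- The arm moves only by the tool carry_out, never from a script. Its argument "targets" is a list that holds one entry, the list of rows, each a list of 7 numbers: the closure, from 0 (fully open) to 1 (shut), then the shift along the world's x, y, z in mm, then the turn, a rotation vector about the world's x, y, z in degrees. In form: [[[claw, dx, dy, dz, ax, ay, az], ...]]. A call has 1 to 20 rows; each row is the pose to reach, as a shift and turn from the pose commanded when the call began; what a row does not reach only later rows make up. A row lasts 1/12 s, in which the tool goes at most 41.7 mm and 7.16 degrees, less where a joint would pass 70% of its speed; a pose out of reach is approached as far as the arm can. A call with a gripper value outside its range is refused whole. The fingers move at their own pace and stop on an object; "squeeze" is the grip in N (left out, the last holds). Time passes only in rows, so rows that repeat a pose let the fingers close. It gives the time, the measured TCP pose, the force and the opening at its end, in the units of the state.
- env.observe(): the state, without advancing time (a new reading comes with each control period).
- get_image(name): name is "scene" or "top" or "wrist"; returns a dict with "img" (480x640x3 uint8, red, green, blue), "fx", "fy", "cx", "cy" (pixels), "rvec" (rotation vector, rad) and "tvec" (3), from world to camera coordinates, as OpenCV has them. Camera axes: x right, y down, z forward; pixel columns grow to the right and rows downward; lengths in m; the calibration is good to about 2 mm. A picture is of the moment at which its call begins. There is no depth.
- env.close_job(): hands the job in, once; it reports no verdict.
The state is a dict: "time_s": time; "q": joint angles; "qvel": joint speeds; "joint_efforts": joint torques, N m; "position": TCP position; "tool_rot": TCP orientation; "ft_force": force on the tool from outside, world axes, zero at the start; "wrist_torque": the same for the moment, N m; "grip_width": finger opening in m.
Only numpy, scipy, OpenCV 4.12 (cv2) and the standard library are available. Lean on these libraries where they do the work, as an engineer would, in place of code of your own. Each camera call takes 0.05 s, during which the arm holds its last target.

## Working session

There is one attempt and no reset: what is moved stays moved. The work goes in short steps, Python scripts to look and compute and a tool call to move; the robot and the scene stay as the last step left them, time stands still between calls to the robot, and variables do not carry over. Pictures are saved under pics/ and viewed, and the job is handed in when it is done.

Besides the shell and the picture viewer there is one more tool, called after ">>>" as name(argument=value, ...), one argument or row to a line, values as JSON. carry_out: Moves the arm, as the interface text tells. Its arguments: {"type":"object","properties":{"targets":{"type":"array"},"squeeze":{"type":"number"}},"required":["targets"]}

```bash
mkdir -p pics; cat > h.py <<'E'
import numpy as np, cv2
from rig import env, get_image
def cam(n):
    d=get_image(n); R,_=cv2.Rodrigues(np.array(d["rvec"],float)); t=np.array(d["tvec"],float).ravel()
    K=np.array([[d["fx"],0,d["cx"]],[0,d["fy"],d["cy"]],[0,0,1]]); return d["img"],K,R,t
def ray(c,u,v):
    _,K,R,t=c; d=R.T@np.linalg.inv(K)@np.array([u,v,1.]); return -R.T@t,d
def onz(c,u,v,z):
    o,d=ray(c,u,v); return o+d*(z-o[2])/d[2]
def proj(c,P):
    _,K,R,t=c; p=K@(R@np.array(P,float)+t); return p[:2]/p[2]
def save(img,n): cv2.imwrite("pics/"+n+".png",cv2.cvtColor(img,cv2.COLOR_RGB2BGR))
E
python3 - <<'E'
from h import *
s=env.observe()
for k,v in s.items(): print(k,np.round(v,3).tolist())
print(env.tip_reach)
for n in("scene","top","wrist"):
    c=cam(n); save(c[0],n+"0"); print(n,-c[2].T@c[3], c[1][0,0])
E
```

```text
time_s 0.0
q [60.255, 21.842, 74.384, -0.002, 83.858, -12.335]
qvel [0.11, 0.087, -0.008, 0.137, -0.029, 0.051]
joint_efforts [0.001, -44.847, -23.128, -0.0, 0.005, 0.0]
position [0.164, 0.525, 0.253]
tool_rot [[0.954, -0.001, 0.299], [-0.299, -0.001, 0.954], [-0.0, -1.0, -0.001]]
ft_force [0.495, 0.364, -0.474]
wrist_torque [-0.018, 0.045, -0.029]
grip_width 0.085
0.022
scene [0.95347849 0.02871335 0.79472617] 434.8017254504537
top [ 0.30521194 -0.01918806  1.12495525] 479.8041862651019
wrist [0.09166562 0.54833274 0.37291896] 387.98505393491473
```

View pics/scene0.png

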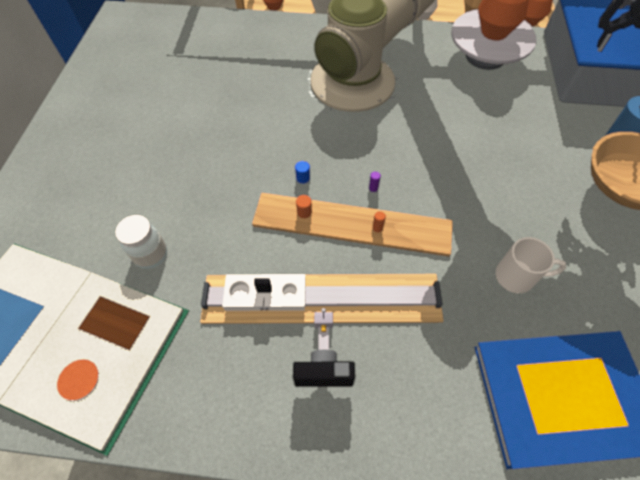

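View pics/top0.png

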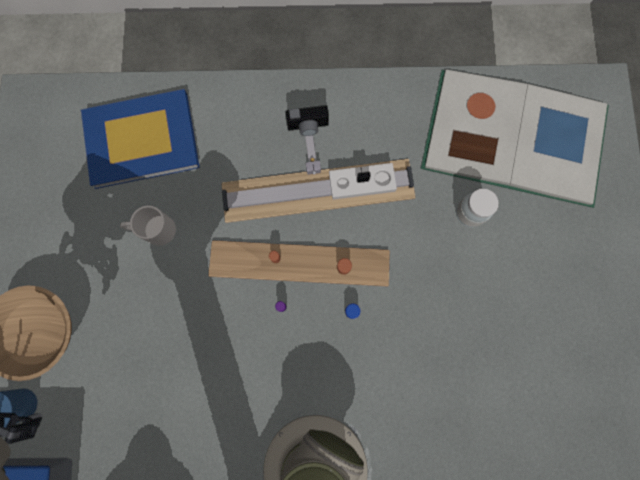

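View pics/wrist0.png

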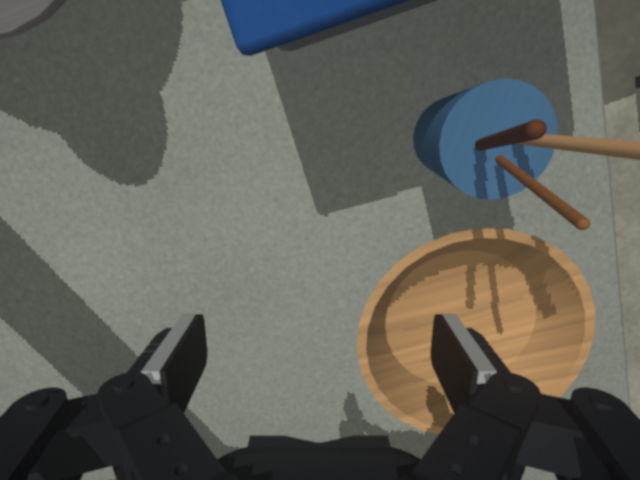

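The scene picture shows clay pieces on the board at about (379,221), slim, and (304,206), thick. The purple (375,181) and blue (302,171) look-alikes stand off the board. The carriage is at (264,290), grip at (263,285) and stop block at (323,317). In the top view the same clay pieces are at (274,257) and (344,266).

I pick the two terracotta cylinders on the plank, which match in colour and place. I'll confirm them in a crop and measure.

```bash
python3 - <<'E'
from h import *
cs={n:cam(n) for n in("scene","top")}
a=cs["top"][0][140:330,205:425]; b=cs["scene"][0][150:340,195:465]
a=cv2.resize(a,None,fx=3.6,fy=3.6,interpolation=cv2.INTER_CUBIC);save(a[:600,:800],"ctop")
b=cv2.resize(b,None,fx=2.9,fy=2.9,interpolation=cv2.INTER_CUBIC);save(b,"cscene")
bl={}
for n,c in cs.items():
    h=cv2.cvtColor(c[0],cv2.COLOR_RGB2HSV)
    m=((h[...,0]<12)&(h[...,1]>(130 if n=="top" else 170))&(h[...,2]>60)).astype(np.uint8)
    box=(205,240,395,290) if n=="top" else (250,180,460,255)
    k=np.zeros_like(m);k[box[1]:box[3],box[0]:box[2]]=1
    N,L,S,C=cv2.connectedComponentsWithStats(m*k)
    for i in range(1,N):
        if S[i,4]>20: print(n,S[i],C[i])
    bl[n]=[C[i] for i in range(1,N) if S[i,4]>20]
    for i in range(1,N):
        if S[i,4]>20:
            for z in (.037,.034,.062,.056): print(z,np.round(onz(c,*C[i],z),4))
for p in bl["scene"]:
  for q in bl["top"]:
    o1,d1=ray(cs["scene"],*p);o2,d2=ray(cs["top"],*q)
    A=np.stack([d1,-d2],1);s,r,_,_=np.linalg.lstsq(A,o2-o1,rcond=None)
    print("tri",np.round((o1+d1*s[0]+o2+d2*s[1])/2,4),"gap",np.sqrt(r))
E
```

```text
scene [297 196  14  21 242] [303.55371901 205.80165289]
scene [374 212  11  20 157] [378.46496815 221.12101911]
0.037 [ 0.4374 -0.0707  0.037 ]
0.034 [ 0.4354 -0.0711  0.034 ]
0.062 [ 0.4544 -0.0674  0.062 ]
0.056 [ 0.4503 -0.0682  0.056 ]
0.037 [0.4586 0.0883 0.037 ]
0.034 [0.4566 0.0885 0.034 ]
0.062 [0.4749 0.0863 0.062 ]
0.056 [0.471  0.0868 0.056 ]
top [270 251  10  12  83] [274.37349398 256.26506024]
top [337 259  14  15 152] [343.71710526 265.73026316]
0.037 [0.4653 0.0892 0.037 ]
0.034 [0.4657 0.0895 0.034 ]
0.062 [0.4616 0.0867 0.062 ]
0.056 [0.4625 0.0873 0.056 ]
0.037 [ 0.4414 -0.0692  0.037 ]
0.034 [ 0.4418 -0.0693  0.034 ]
0.062 [ 0.4383 -0.068   0.062 ]
0.056 [ 0.439  -0.0683  0.056 ]
tri [0.472  0.0101 0.1206] gap [0.14627381]
tri [ 0.4408 -0.0695  0.042 ] gap [0.00107425]
tri [0.464  0.088  0.0454] gap [0.00068637]
tri [0.4522 0.0095 0.0484] gap [0.15817154]
```

View pics/ctop.png

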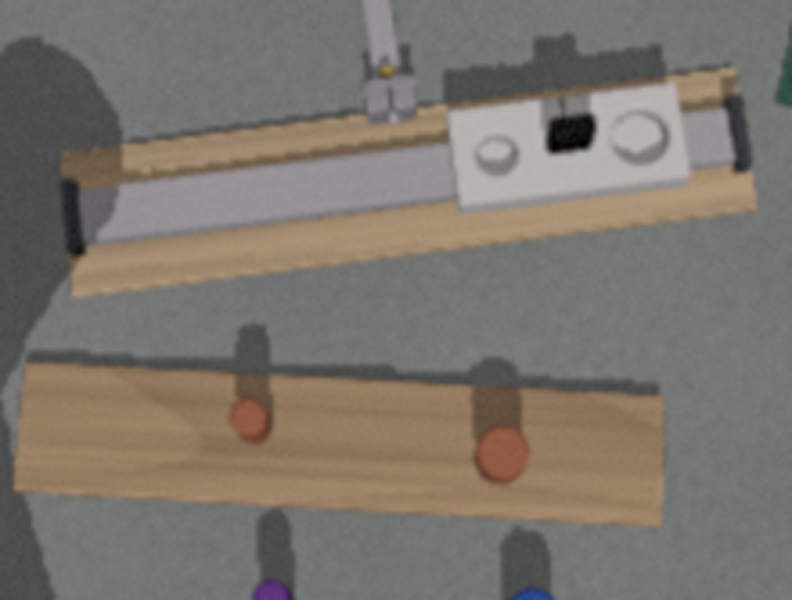

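View pics/cscene.png

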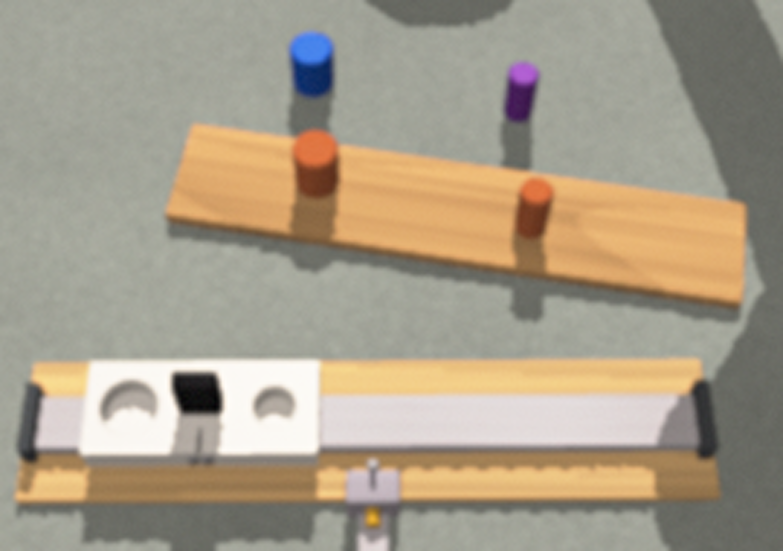

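The crops confirm the choice: two terracotta cylinders on the plank, slim on the left in the top view. Triangulation puts them at (0.464, 0.088) and (0.441, -0.070). Next is the carriage.

```bash
python3 - <<'E'
from h import *
for n,cr,f,off in(("top",[(449,111),(675,84),(689,181),(462,207)],3.6,(205,140)),("scene",[(90,361),(319,361),(321,456),(80,455)],2.9,(195,150))):
    c=cam(n)
    P=np.array([onz(c,x/f+off[0],y/f+off[1],.044) for x,y in cr])[:,:2]
    print(n,P.round(4).tolist(),P.mean(0),[np.linalg.norm(P[i]-P[i-1]).round(4) for i in range(4)])
    h=cv2.cvtColor(c[0],cv2.COLOR_RGB2HSV)
# yaw from long edges; line features
T=cam("top");S=cam("scene")
f=lambda c,x,y,z,s,o:onz(c,x/s+o[0],y/s+o[1],z).round(4)
print("bores top",f(T,497,154,.044,3.6,(205,140)),f(T,640,136,.044,3.6,(205,140)))
print("bores scene",f(S,275,403,.044,2.9,(195,150)),f(S,130,402,.044,2.9,(195,150)))
print("grip base/line scene",f(S,200,446,.044,2.9,(195,150)),"grip top",f(S,194,380,.086,2.9,(195,150)))
for z in(.03,.045,.05,.055): print("stopline",z,f(T,391,106,z,3.6,(205,140)),f(S,374,478,z,2.9,(195,150)))
E
```

```text
top [[0.6655, -0.041], [0.6815, -0.189], [0.6156, -0.1953], [0.6005, -0.0483]] [ 0.64074933 -0.1184247 ] [np.float64(0.0654), np.float64(0.1489), np.float64(0.0662), np.float64(0.1478)]
scene [[0.6161, -0.196], [0.5995, -0.0459], [0.6651, -0.036], [0.6813, -0.1876]] [ 0.6404908  -0.11638382] [np.float64(0.0657), np.float64(0.151), np.float64(0.0664), np.float64(0.1525)]
bores top [ 0.6357 -0.0717  0.044 ] [ 0.6464 -0.1649  0.044 ]
bores scene [ 0.6323 -0.0703  0.044 ] [ 0.642  -0.1637  0.044 ]
grip base/line scene [ 0.6669 -0.1132  0.044 ] grip top [ 0.6406 -0.1167  0.086 ]
stopline 0.03 [ 0.6742 -0.0029  0.03  ] [ 0.6707 -0.0017  0.03  ]
stopline 0.045 [ 0.6692 -0.0031  0.045 ] [ 0.6762 -0.0011  0.045 ]
stopline 0.05 [ 0.6675 -0.0032  0.05  ] [ 0.6781 -0.0009  0.05  ]
stopline 0.055 [ 0.6658 -0.0033  0.055 ] [ 0.6799 -0.0007  0.055 ]
```

>>> carry_out(
  targets=[
    [[0.35, 299, -437, -43, 0, 0, -66.5], [0.35, 299, -437, -43, 0, 0, -66.5], [0.35, 299, -437, -43, 0, 0, -66.5], [0.35, 299, -437, -43, 0, 0, -66.5], [0.35, 299, -437, -43, 0, 0, -66.5], [0.35, 299, -437, -43, 0, 0, -66.5], [0.35, 299, -437, -43, 0, 0, -66.5], [0.35, 299, -437, -43, 0, 0, -66.5], [0.35, 299, -437, -43, 0, 0, -66.5], [0.35, 299, -437, -43, 0, 0, -66.5], [0.35, 299, -437, -43, 0, 0, -66.5], [0.35, 299, -437, -43, 0, 0, -66.5], [0.35, 299, -437, -43, 0, 0, -66.5], [0.35, 299, -437, -43, 0, 0, -66.5], [0.35, 299, -437, -43, 0, 0, -66.5], [0.35, 299, -437, -43, 0, 0, -66.5]],
  ],
  squeeze=30,
)

```text
time_s: 1.78
position: [0.4631, 0.0881, 0.2103]
tool_rot: [[0.106, -0.0, 0.994], [-0.994, 0.0, 0.106], [-0.0, -1.0, -0.0]]
ft_force: [-0.4, -0.2, 0.3]
grip_width: 0.0554
```

```bash
python3 - <<'E'
from h import *
s=env.observe();print(s["time_s"],np.round(s["position"],4),np.round(s["tool_rot"],3).tolist(),s["grip_width"],np.round(s["ft_force"],2))
c=cam("wrist");save(c[0],"w1");print(-c[2].T@c[3])
print(proj(c,[.464,.088,.062]),proj(c,[.4408,-.0695,.056]))
E
```

```text
1.7833 [0.4631 0.0881 0.2103] [[0.106, -0.0, 0.994], [-0.994, 0.0, 0.106], [-0.0, -1.0, -0.0]] 0.0553654938414434 [-0.37 -0.16  0.29]
[0.45580704 0.16535565 0.33043804]
[318.57073677 234.58665207] [271.95380029 405.97918731]
```

View pics/w1.png

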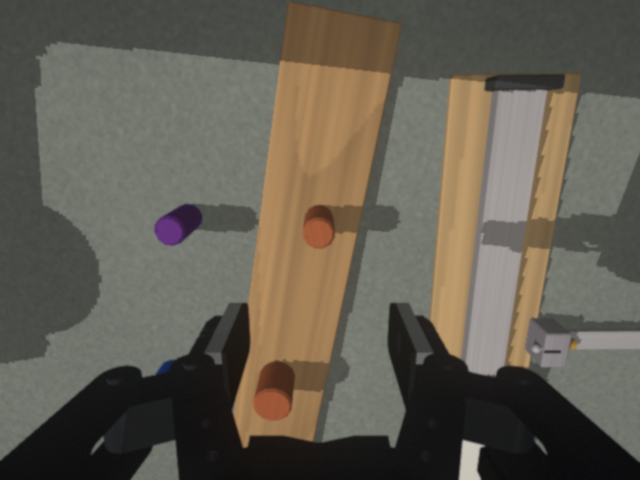

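The wrist view shows the slim piece's top at (319,233) and the thick piece's top at (272,404), within 2 px of the predictions. The stop block's line is at (552,351). Refining.

```bash
python3 - <<'E'
from h import *
c=cam("wrist");h=cv2.cvtColor(c[0],cv2.COLOR_RGB2HSV)
for (x0,y0,x1,y1,z) in((295,195,345,260,.062),(245,350,305,430,.056)):
    r=h[y0:y1,x0:x1]; m=((r[...,0]<12)&(r[...,1]>140)).astype(np.uint8); 
    mt=(m>0)&(r[...,2]>165)
    print(np.percentile(r[...,2][m>0],[5,25,50,75,95]))
    cc=max(cv2.findContours(mt.astype(np.uint8),0,2)[0],key=cv2.contourArea)
    e=cv2.fitEllipse(cc);u,v=e[0][0]+x0,e[0][1]+y0
    P=onz(c,u,v,z);print(e,(u,v),P.round(4), "diam",e[1][1]/c[1][0,0]*(.3304-z))
i=cv2.resize(c[0][310:380,500:600],None,fx=8,fy=8,interpolation=cv2.INTER_CUBIC);save(i[:,:800],"w1stop")
print("stop",[onz(c,552,351,z).round(4) for z in(.03,.045,.051)])
a=onz(c,486,115,.0218);
E
```

```text
[ 74. 104. 156. 160. 163.]Traceback (most recent call last):
  File "<stdin>", line 7, in <module>
ValueError: max() iterable argument is empty
```

```bash
python3 - <<'E'
from h import *
c=cam("wrist");h=cv2.cvtColor(c[0],cv2.COLOR_RGB2HSV)
for (x0,y0,x1,y1,z) in((295,195,345,260,.062),(245,350,305,430,.056)):
    r=h[y0:y1,x0:x1]; m=((r[...,0]<12)&(r[...,1]>140)).astype(np.uint8); 
    mt=(m>0)&(r[...,2]>135)
    cc=max(cv2.findContours(mt.astype(np.uint8),0,2)[0],key=cv2.contourArea)
    e=cv2.fitEllipse(cc);u,v=e[0][0]+x0,e[0][1]+y0
    P=onz(c,u,v,z);print(e,(u,v),P.round(4), "diam",e[1][1]/c[1][0,0]*(.3304-z))
i=cv2.resize(c[0][310:380,500:600],None,fx=8,fy=8,interpolation=cv2.INTER_CUBIC);save(i[:,:800],"w1stop")
print("stop",[onz(c,552,351,z).round(4) for z in(.03,.045,.051)])
E
```

```text
((21.915817260742188, 39.06864929199219), (27.01175880432129, 29.301864624023438), 121.57112884521484) (316.9158172607422, 234.0686492919922) [0.4627 0.0888 0.062 ] diam 0.020270421206501417
((25.7397518157959, 55.3637809753418), (27.915536880493164, 35.98102569580078), 106.01937103271484) (270.7397518157959, 405.3637809753418) [ 0.4398 -0.0686  0.056 ] diam 0.025447355125653843
stop [array([ 0.6831, -0.0055,  0.03  ]), array([0.6718, 0.003 , 0.045 ]), array([0.6672, 0.0065, 0.051 ])]
```

View pics/w1stop.png

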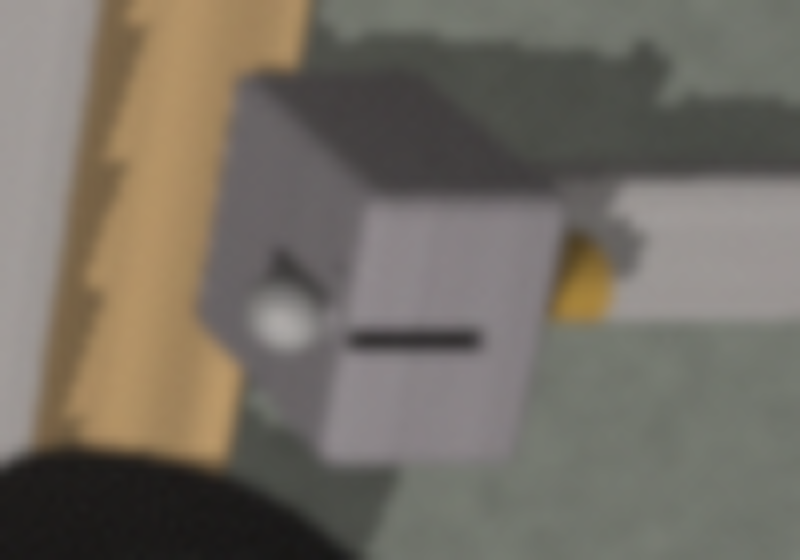

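>>> carry_out(
  targets=[
    [[0.35, 0, 0.5, -40, 0, 0, 0], [0.35, 0, 0.5, -80, 0, 0, 0], [0.35, 0, 0.5, -115, 0, 0, 0], [0.35, 0, 0.5, -140, 0, 0, 0], [0.35, 0, 0.5, -155, 0, 0, 0], [0.35, 0, 0.5, -155, 0, 0, 0], [0.35, 0, 0.5, -155, 0, 0, 0]],
  ],
)

```text
time_s: 2.52
position: [0.4633, 0.0889, 0.0555]
tool_rot: [[0.107, -0.001, 0.994], [-0.994, 0.0, 0.107], [-0.0, -1.0, -0.001]]
ft_force: [-1.2, -0.6, 1.2]
grip_width: 0.0556
```

```bash
python3 - <<'E'
from h import *
s=env.observe();print(s["time_s"],np.round(s["position"],4),np.round(s["ft_force"],2))
c=cam("wrist");save(c[0],"w2")
E
```

```text
2.5167 [0.4633 0.0889 0.0555] [-1.19 -0.57  1.16]
```

View pics/w2.png

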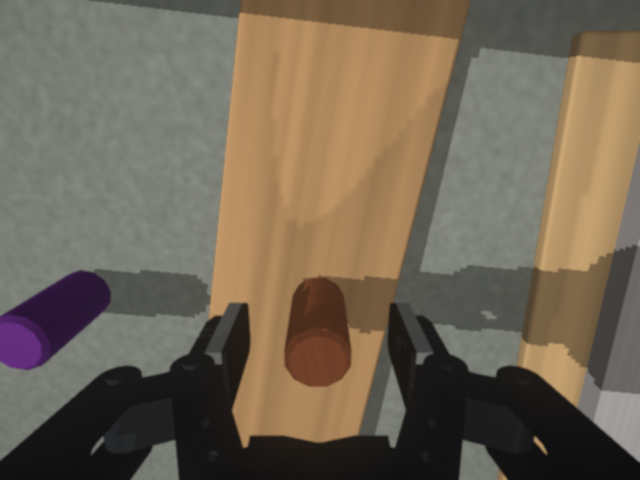

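The slim piece (top at (318,357)) stands midway between the pads. Closing.

>>> carry_out(
  targets=[
    [[1, 0, 0, 0, 0, 0, 0], [1, 0, 0, 0, 0, 0, 0], [1, 0, 0, 0, 0, 0, 0], [1, 0, 0, 0, 0, 0, 0], [1, 0, 0, 0, 0, 0, 0], [1, 0, 0, 0, 0, 0, 0], [1, 0, 0, 0, 0, 0, 0], [1, 0, 0, 0, 0, 0, 0]],
  ],
  squeeze=40,
)

```text
time_s: 3.23
position: [0.464, 0.0883, 0.0564]
tool_rot: [[0.106, 0.002, 0.994], [-0.994, 0.0, 0.106], [0.0, -1.0, 0.002]]
ft_force: [-1.4, 0.3, 8.0]
grip_width: 0.0226
```

>>> carry_out(
  targets=[
    [[1, 0, 0, 40, 0, 0, 0], [1, 0, 0, 80, 0, 0, 0], [1, 25, -20, 120, 0, 0, 0], [1, 60, -55, 150, 0, 0, 0], [1, 90, -85, 155, 0, 0, 0], [1, 120, -110, 155, 0, 0, 0], [1, 145, -135, 155, 0, 0, 0], [1, 165, -153, 155, 0, 0, 0], [1, 171.5, -158.5, 155, 0, 0, 0], [1, 171.5, -158.5, 155, 0, 0, 0], [1, 171.5, -158.5, 155, 0, 0, 0], [1, 171.5, -158.5, 155, 0, 0, 0]],
  ],
)

```text
time_s: 4.23
position: [0.6342, -0.0692, 0.2106]
tool_rot: [[0.107, -0.001, 0.994], [-0.994, 0.0, 0.107], [-0.0, -1.0, -0.0]]
ft_force: [-1.1, 0.9, -0.3]
grip_width: 0.0226
```

```bash
python3 - <<'E'
from h import *
s=env.observe();print(s["time_s"],np.round(s["position"],4),np.round(s["tool_rot"],4).tolist(),s["grip_width"],np.round(s["ft_force"],2))
c=cam("wrist");save(c[0],"w3");print(-c[2].T@c[3])
print(proj(c,[.6355,-.070,.044]),proj(c,[.6457,-.164,.044]))
E
```

```text
4.2333 [ 0.6342 -0.0692  0.2106] [[0.107, -0.0005, 0.9943], [-0.9943, 0.0004, 0.107], [-0.0004, -1.0, -0.0005]] 0.02264359519299078 [-1.15  0.9  -0.26]
[0.62681504 0.00804514 0.33071575]
[319.03608098 228.89974511] [319.05685772 337.69247276]
```

View pics/w3.png

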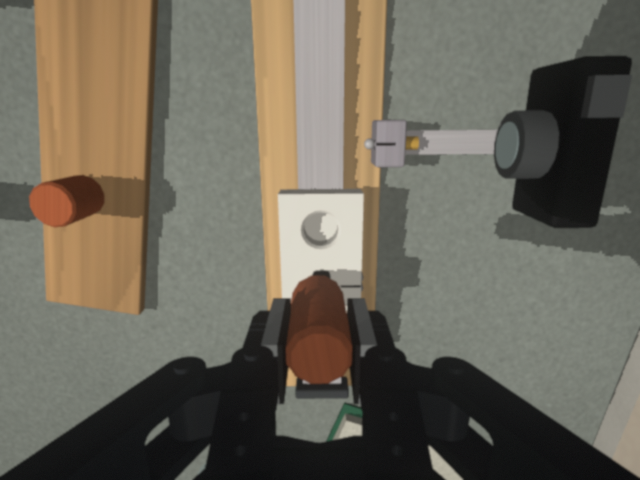

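The slim piece is held upright, bore mouth at (320,229) against the predicted (319,229). The carriage line is at (352,286) and the stop line at (386,144). Refining bore, piece and line positions.

```bash
python3 - <<'E'
from h import *
c=cam("wrist");img=c[0]
save(cv2.resize(img[180:300,260:380],None,fx=5,fy=5,interpolation=cv2.INTER_CUBIC),"w3a")
save(cv2.resize(img[110:190,350:430],None,fx=7,fy=7,interpolation=cv2.INTER_CUBIC),"w3b")
save(cv2.resize(img[260:400,260:380],None,fx=4,fy=4,interpolation=cv2.INTER_CUBIC),"w3c")
o1=np.array([.45581,.16536,.33044]);R=c[2]
d1=R.T@np.linalg.inv(c[1])@np.array([551.9,352.5,1])
o2,d2=ray(c,386,144)
s,r,_,_=np.linalg.lstsq(np.stack([d1,-d2],1),o2-o1,rcond=None);print("stop",(o1+d1*s[0]).round(4),(o2+d2*s[1]).round(4))
print("cline",onz(c,352,286,.044).round(4))
E
```

```text
stop [ 0.6771 -0.0026  0.0385] [ 0.6775 -0.0022  0.0386]
cline [ 0.667  -0.1143  0.044 ]
```

View pics/w3a.png

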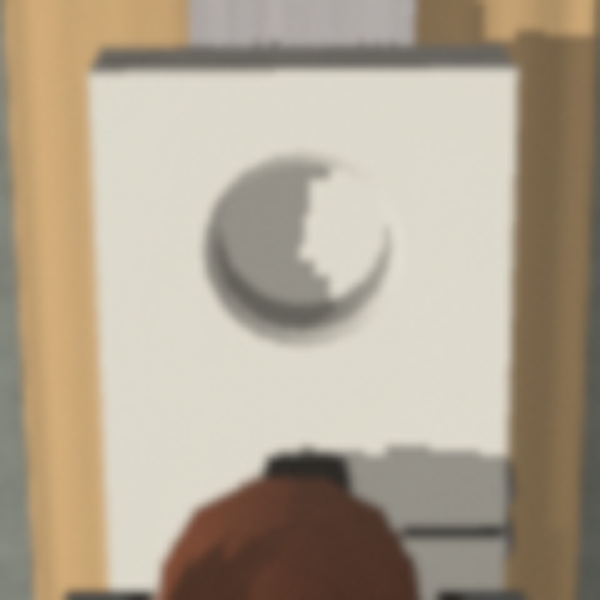

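View pics/w3b.png

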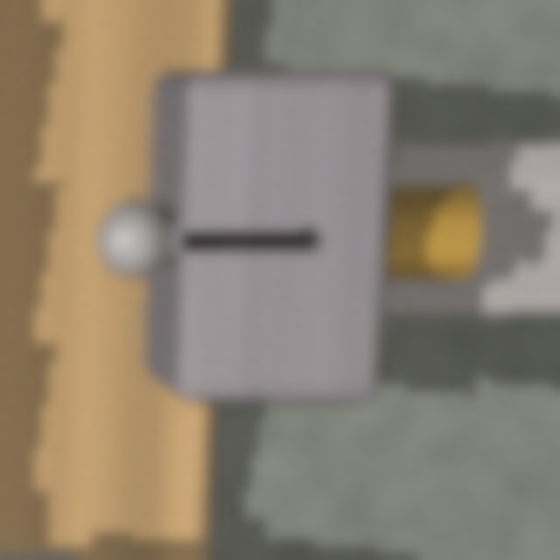

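View pics/w3c.png

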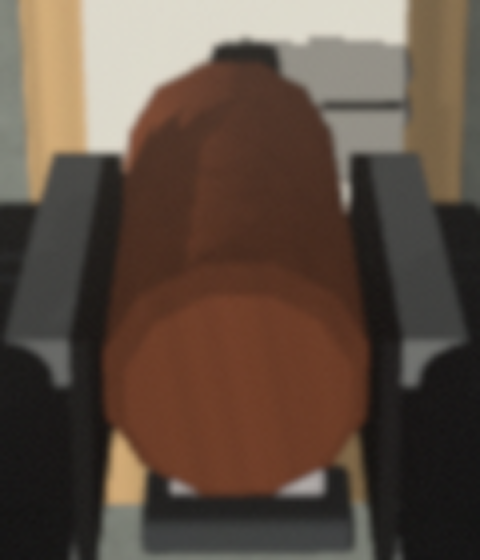

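```bash
python3 - <<'E'
from h import *
c=cam("wrist");s=env.observe();p=np.array(s["position"])
b=onz(c,319.3,229.4,.044);t=onz(c,318.9,354.6,p[2]+.0065)
print(c[1],p,"bore",b.round(4),"piece top",t.round(4),"px/m bore",388/.285)
m=(cv2.cvtColor(c[0],cv2.COLOR_RGB2HSV)); 
# carriage edges -> yaw
a1,a2,b1,b2=[onz(c,260+x/5-.4,180+y/5-.4,.044) for x,y in((90,72),(106,590),(517,70),(507,590))]
for q in(a1-a2,b1-b2):print("yaw",np.degrees(np.arctan2(-q[0],q[1])))
print("mid x edges",a1.round(4),b1.round(4),np.linalg.norm(b1-a1))
for P in ([.6771,-.0025,.0385],[.5,-.0,.0]):print(proj(c,P))
E
```

```text
[[387.98505393   0.         318.50209454]
 [  0.         387.98505393 243.49217161]
 [  0.           0.           1.        ]] [ 0.6344425  -0.06914157  0.21092425] bore [ 0.636  -0.0704  0.044 ] piece top [ 0.6351 -0.0664  0.2174] px/m bore 1361.4035087719299
yaw 6.121652823182801
yaw 7.062793231809582
mid x edges [ 0.6021 -0.0465  0.044 ] [ 0.6654 -0.0394  0.044 ] 0.06366599405456136
[385.22718073 144.23055369]
[161.60060876 114.09484191]
```

>>> carry_out(
  targets=[
    [[1, 0.5, -0.5, -35, 0, 0, 0], [1, 0.5, -0.5, -70, 0, 0, 0], [1, 0.5, -0.5, -98, 0, 0, 0], [1, 0.5, -0.5, -112, 0, 0, 0], [1, 0.5, -0.5, -112, 0, 0, 0], [1, 0.5, -0.5, -112, 0, 0, 0], [1, 0.5, -0.5, -112, 0, 0, 0], [1, 0.5, -0.5, -112, 0, 0, 0]],
  ],
)

```text
time_s: 5.05
position: [0.6362, -0.0707, 0.1002]
tool_rot: [[0.106, 0.003, 0.994], [-0.994, -0.001, 0.106], [0.001, -1.0, 0.003]]
ft_force: [-0.2, -0.2, -0.9]
grip_width: 0.0227
```

```bash
python3 - <<'E'
from h import *
s=env.observe();print(s["time_s"],np.round(s["position"],4),np.round(s["ft_force"],2))
c=cam("wrist");i=c[0]
save(cv2.resize(i[160:420,220:420],None,fx=3,fy=3,interpolation=cv2.INTER_CUBIC)[:600],"w4")
c=cam("scene");save(cv2.resize(c[0][220:330,210:350],None,fx=5,fy=5,interpolation=cv2.INTER_CUBIC),"s4")
E
```

```text
5.05 [ 0.6362 -0.0707  0.1002] [-0.25 -0.19 -0.86]
```

View pics/w4.png

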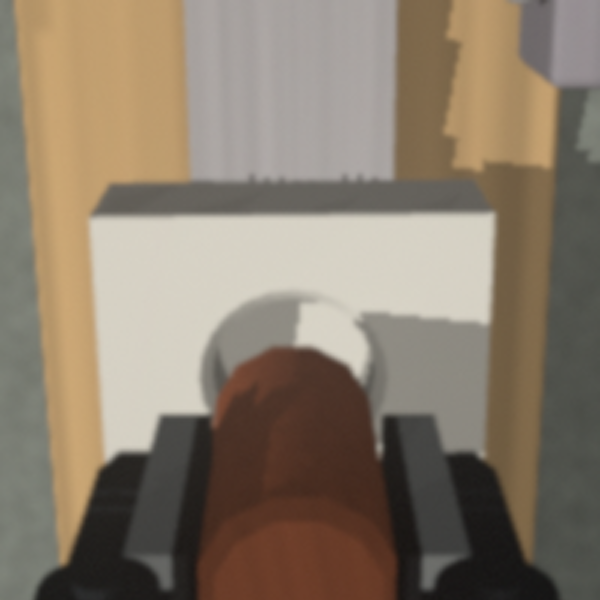

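View pics/s4.png

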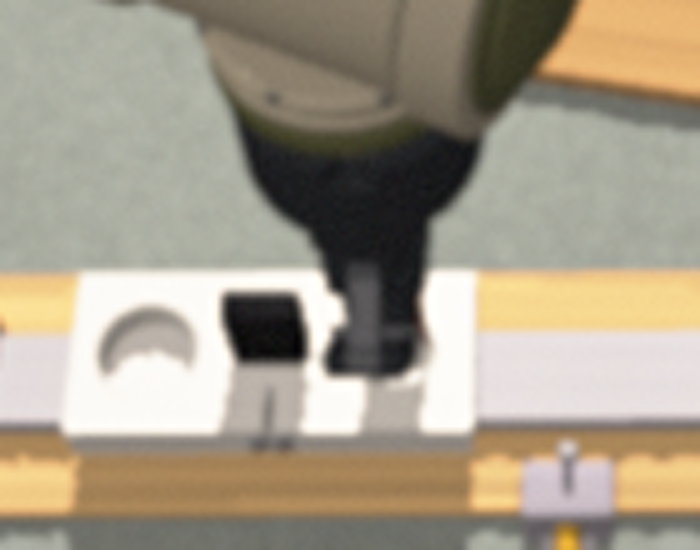

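```bash
python3 - <<'E'
from h import *
c=cam("wrist")
f=lambda x,y,z:onz(c,220+(x+.5)/3-.5,160+(y+.5)/3-.5,z)
for z in(.055,.0567,.058):print(f(291,346,z).round(4))
print("bore far",f(294,292,.044).round(4),"bore l/r",f(202,366,.044).round(4),f(386,366,.044).round(4))
print("piece bottom l/r",f(216,395,.0567).round(4),f(371,395,.0567).round(4))
E
```

```text
[ 0.635  -0.0603  0.055 ]
[ 0.6349 -0.0596  0.0567]
[ 0.6348 -0.0591  0.058 ]
bore far [ 0.6349 -0.0554  0.044 ] bore l/r [ 0.6213 -0.0698  0.044 ] [ 0.6512 -0.0666  0.044 ]
piece bottom l/r [ 0.6243 -0.0688  0.0567] [ 0.6479 -0.0663  0.0567]
```

>>> carry_out(
  targets=[
    [[1, -0.3, 1, 0, 0, 0, 0], [1, -0.3, 1, -5, 0, 0, 0], [1, -0.3, 1, -8, 0, 0, 0], [1, -0.3, 1, -11, 0, 0, 0], [1, -0.3, 1, -13, 0, 0, 0], [1, -0.3, 1, -15, 0, 0, 0], [1, -0.3, 1, -16, 0, 0, 0], [1, -0.3, 1, -16, 0, 0, 0]],
  ],
)

```text
time_s: 5.87
position: [0.6352, -0.0697, 0.082]
tool_rot: [[0.106, -0.0, 0.994], [-0.994, 0.0, 0.106], [-0.0, -1.0, -0.0]]
ft_force: [0.3, -1.6, -1.9]
grip_width: 0.0229
```

```bash
python3 - <<'E'
from h import *
s=env.observe();print(s["time_s"],np.round(s["position"],4),np.round(s["ft_force"],2),np.round(s["wrist_torque"],2))
c=cam("wrist");i=c[0]
save(cv2.resize(i[160:420,220:420],None,fx=3,fy=3,interpolation=cv2.INTER_CUBIC)[:600],"w5")
E
```

```text
5.8667 [ 0.6352 -0.0697  0.082 ] [ 0.27 -1.58 -1.95] [-0.09 -0.09  0.02]
```

View pics/w5.png

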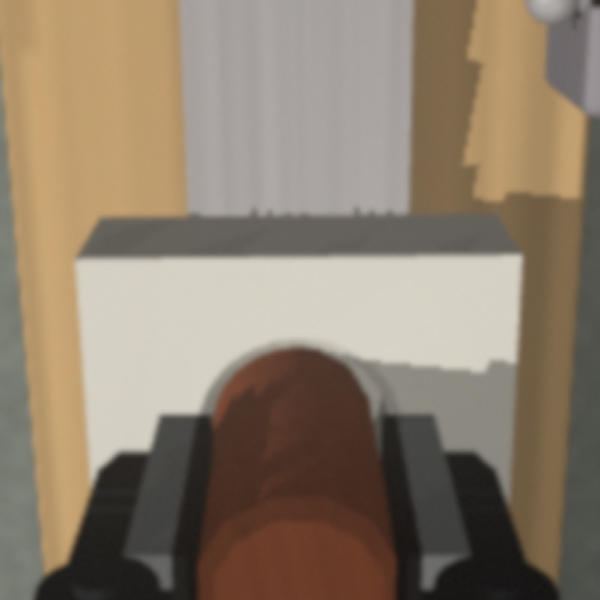

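>>> carry_out(
  targets=[
    [[1, 0.8, -0.5, 0, 0, 0, 0], [1, 0.8, -0.5, -3, 0, 0, 0], [1, 0.8, -0.5, -6, 0, 0, 0], [1, 0.8, -0.5, -8, 0, 0, 0], [1, 0.8, -0.5, -9.5, 0, 0, 0], [1, 0.8, -0.5, -10.5, 0, 0, 0], [1, 0.8, -0.5, -10.5, 0, 0, 0]],
  ],
)

```text
time_s: 6.5
position: [0.6359, -0.0702, 0.0725]
tool_rot: [[0.106, -0.0, 0.994], [-0.994, -0.0, 0.106], [0.0, -1.0, -0.0]]
ft_force: [-2.2, 0.6, 4.7]
grip_width: 0.0227
```

```bash
python3 - <<'E'
from h import *
s=env.observe();print(s["time_s"],np.round(s["position"],4),np.round(s["ft_force"],2),np.round(s["wrist_torque"],2))
c=cam("wrist");i=c[0]
save(cv2.resize(i[160:420,220:420],None,fx=3,fy=3,interpolation=cv2.INTER_CUBIC)[:600],"w6")
E
```

```text
6.5 [ 0.6359 -0.0702  0.0725] [-2.17  0.63  4.74] [0.06 0.45 0.06]
```

View pics/w6.png

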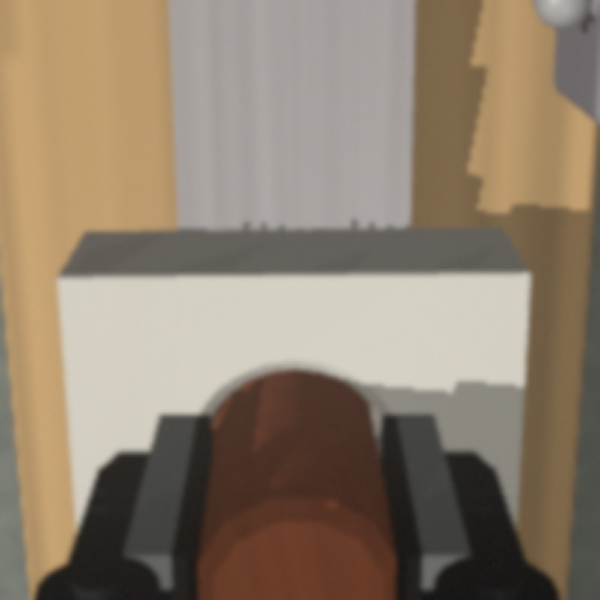

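>>> carry_out(
  targets=[
    [[0.35, 0, 0, 0, 0, 0, 0], [0.35, 0, 0, 0, 0, 0, 0], [0.35, 0, 0, 0, 0, 0, 0], [0.35, 0, 0, 0, 0, 0, 0], [0.35, 0, 0, 0, 0, 0, 0], [0.35, 0, 0, 10, 0, 0, 0], [0.35, 0, 0, 35, 0, 0, 0], [0.35, 0, 0, 70, 0, 0, 0], [0.35, 0, 0, 105, 0, 0, 0], [0.35, -10, 0, 130, 0, 0, 0], [0.35, -40, 0, 139, 0, 0, 0], [0.35, -78, 0, 139, 0, 0, 0], [0.35, -116, 0.5, 139, 0, 0, 0], [0.35, -150, 0.5, 139, 0, 0, 0], [0.35, -175, 0.5, 139, 0, 0, 0], [0.35, -190, 0.5, 139, 0, 0, 0], [0.35, -195.5, 0.5, 139, 0, 0, 0], [0.35, -195.5, 0.5, 139, 0, 0, 0], [0.35, -195.5, 0.5, 139, 0, 0, 0]],
  ],
)

```text
time_s: 8.13
position: [0.4413, -0.07, 0.2114]
tool_rot: [[0.106, 0.001, 0.994], [-0.994, -0.001, 0.106], [0.001, -1.0, 0.001]]
ft_force: [-0.1, -0.7, 0.1]
grip_width: 0.0556
```

```bash
python3 - <<'E'
from h import *
s=env.observe();print(s["time_s"],np.round(s["position"],4),s["grip_width"],np.round(s["ft_force"],2))
c=cam("wrist");save(c[0],"w7");print(proj(c,[.4408,-.0695,.056]))
c=cam("scene");save(cv2.resize(c[0][150:340,195:465],None,fx=2.9,fy=2.9,interpolation=cv2.INTER_CUBIC),"s7")
E
```

```text
8.1333 [ 0.4413 -0.07    0.2114] 0.05562659020711307 [-0.06 -0.73  0.1 ]
[316.37745794 230.75688138]
```

View pics/w7.png

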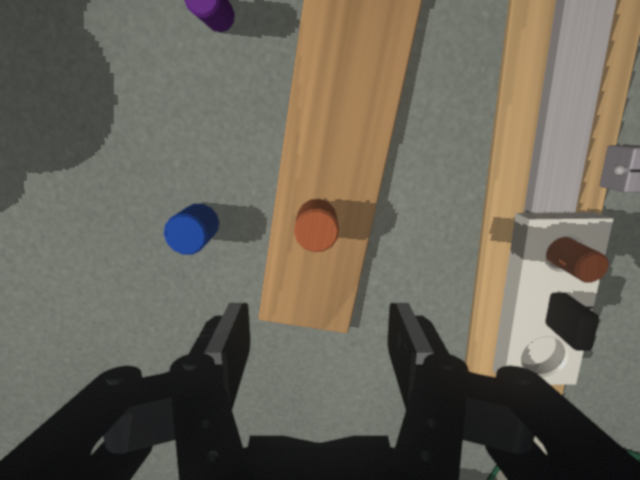

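View pics/s7.png

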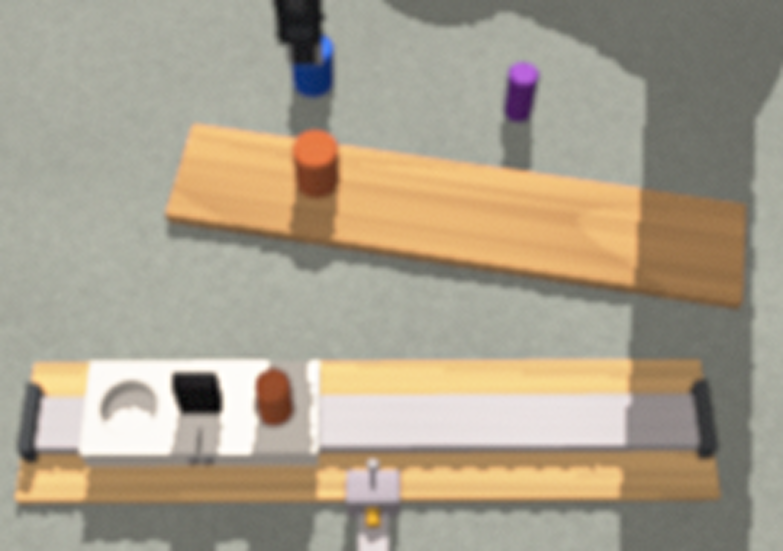

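The slim piece is seated and upright in the narrow bore, and the carriage has not moved. The thick terracotta piece's top is at (317,231), as predicted; the blue one at (190,230) is left alone. Descending on the thick piece.

>>> carry_out(
  targets=[
    [[0.35, 0, 0.3, -40, 0, 0, 0], [0.35, 0, 0.3, -80, 0, 0, 0], [0.35, 0, 0.3, -115, 0, 0, 0], [0.35, 0, 0.3, -142, 0, 0, 0], [0.35, 0, 0.3, -157.5, 0, 0, 0], [0.35, 0, 0.3, -157.5, 0, 0, 0], [0.35, 0, 0.3, -157.5, 0, 0, 0], [0.35, 0, 0.3, -157.5, 0, 0, 0], [1, 0, 0.3, -157.5, 0, 0, 0], [1, 0, 0.3, -157.5, 0, 0, 0], [1, 0, 0.3, -157.5, 0, 0, 0], [1, 0, 0.3, -157.5, 0, 0, 0], [1, 0, 0.3, -157.5, 0, 0, 0], [1, 0, 0.3, -157.5, 0, 0, 0], [1, 0, 0.3, -157.5, 0, 0, 0]],
  ],
  squeeze=40,
)

```text
time_s: 9.48
position: [0.4411, -0.0696, 0.0546]
tool_rot: [[0.106, 0.002, 0.994], [-0.994, -0.001, 0.106], [0.001, -1.0, 0.002]]
ft_force: [-1.0, 0.2, 6.1]
grip_width: 0.0323
```

```bash
python3 - <<'E'
from h import *
s=env.observe();print(s["time_s"],np.round(s["position"],4),s["grip_width"],np.round(s["ft_force"],2))
c=cam("wrist");save(c[0],"w8")
E
```

```text
9.4833 [ 0.4411 -0.0696  0.0546] 0.03228879249831306 [-0.97  0.22  6.09]
```

View pics/w8.png

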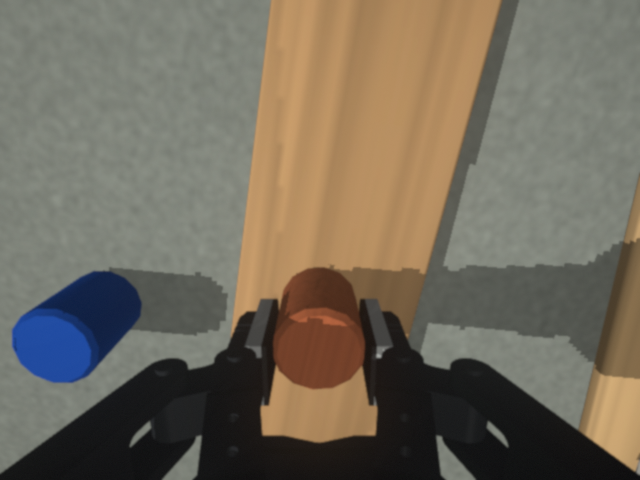

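>>> carry_out(
  targets=[
    [[1, 0, 0, 40, 0, 0, 0], [1, 0, 0, 80, 0, 0, 0], [1, 20, -10, 115, 0, 0, 0], [1, 50, -23, 140, 0, 0, 0], [1, 85, -39, 155, 0, 0, 0], [1, 120, -55, 155, 0, 0, 0], [1, 155, -71, 155, 0, 0, 0], [1, 185, -85, 155, 0, 0, 0], [1, 200, -92, 155, 0, 0, 0], [1, 205, -94.2, 155, 0, 0, 0], [1, 205, -94.2, 155, 0, 0, 0], [1, 205, -94.2, 155, 0, 0, 0], [1, 205, -94.2, 155, 0, 0, 0], [1, 205, -94.2, 155, 0, 0, 0]],
  ],
)

```text
time_s: 10.7
position: [0.6448, -0.163, 0.209]
tool_rot: [[0.106, 0.0, 0.994], [-0.994, -0.0, 0.106], [0.0, -1.0, 0.0]]
ft_force: [-0.4, -0.4, -1.7]
grip_width: 0.0325
```

```bash
python3 - <<'E'
from h import *
s=env.observe();print(s["time_s"],np.round(s["position"],4),s["grip_width"],np.round(s["ft_force"],2))
c=cam("wrist");save(c[0],"w9");print(proj(c,[.6457,-.164,.044]))
save(cv2.resize(c[0][150:300,230:410],None,fx=4,fy=4,interpolation=cv2.INTER_CUBIC),"w9a")
E
```

```text
10.7 [ 0.6448 -0.163   0.209 ] 0.03245073880929023 [-0.37 -0.37 -1.67]
[318.36586952 229.38186949]
```

View pics/w9a.png

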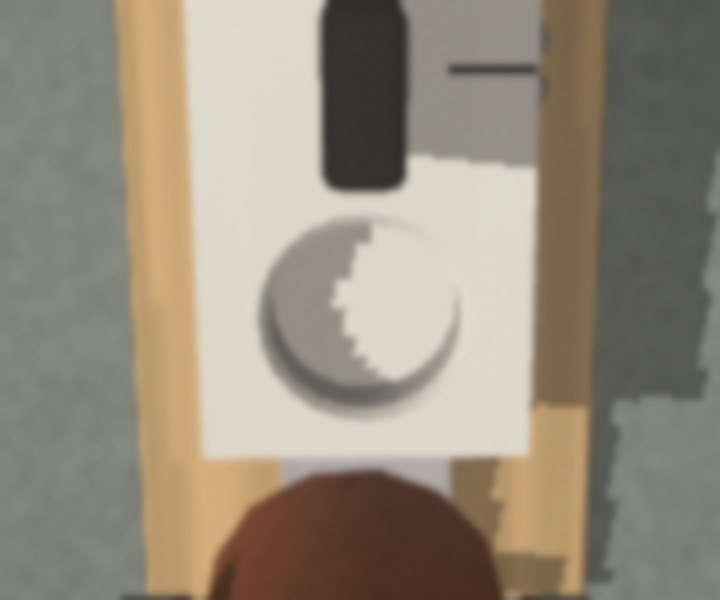

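View pics/w9.png

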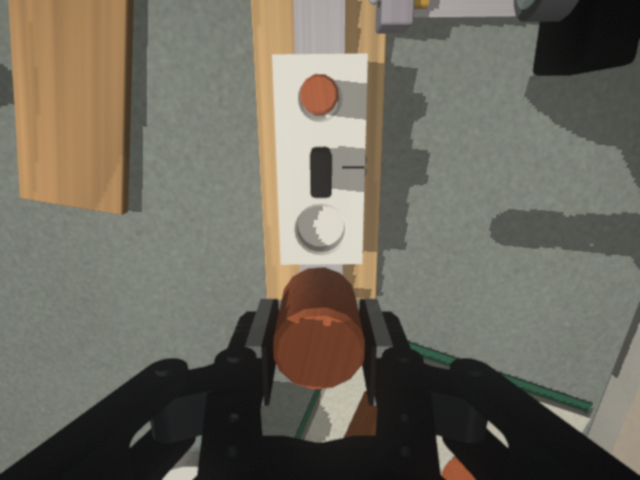

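>>> carry_out(
  targets=[
    [[1, 0.4, 0.3, -35, 0, 0, 0], [1, 0.4, 0.3, -70, 0, 0, 0], [1, 0.4, 0.3, -98, 0, 0, 0], [1, 0.4, 0.3, -111, 0, 0, 0], [1, 0.4, 0.3, -111, 0, 0, 0], [1, 0.4, 0.3, -111, 0, 0, 0], [1, 0.4, 0.3, -111, 0, 0, 0], [1, 0.4, 0.3, -111, 0, 0, 0], [1, 0.4, 0.3, -111, 0, 0, 0]],
  ],
)

```text
time_s: 11.5
position: [0.6463, -0.1635, 0.0988]
tool_rot: [[0.106, 0.002, 0.994], [-0.994, -0.001, 0.106], [0.001, -1.0, 0.002]]
ft_force: [-0.4, -0.9, -1.0]
grip_width: 0.0325
```

```bash
python3 - <<'E'
from h import *
s=env.observe();print(s["time_s"],np.round(s["position"],4),s["grip_width"],np.round(s["ft_force"],2))
c=cam("wrist")
save(cv2.resize(c[0][190:390,220:420],None,fx=3,fy=3,interpolation=cv2.INTER_CUBIC),"w10")
E
```

```text
11.5 [ 0.6463 -0.1635  0.0988] 0.032456556044456096 [-0.37 -0.91 -0.99]
```

View pics/w10.png

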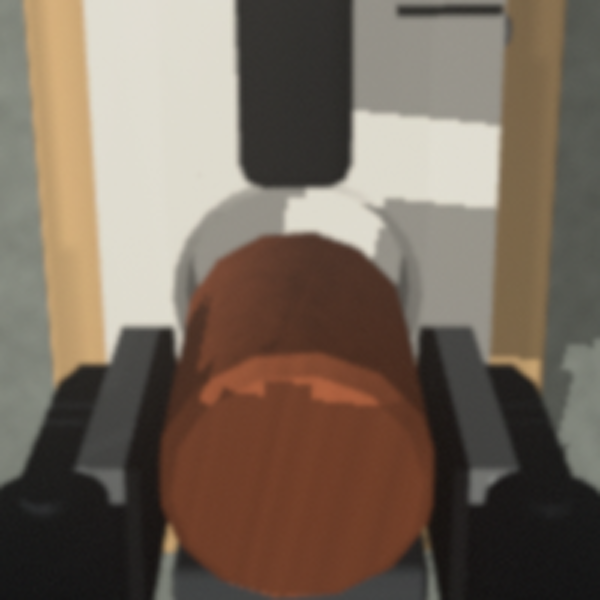

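```bash
python3 - <<'E'
from h import *
c=cam("wrist");z=env.observe()["position"][2]-.0426
f=lambda x,y,z:onz(c,220+(x+.5)/3-.5,190+(y+.5)/3-.5,z).round(4)
print(z,"piece far",f(300,234,z),"bore far",f(299,187,.044),"lr",f(174,285,.044),f(424,285,.044),f(190,300,z),f(409,300,z))
E
```

```text
0.05561598664765144 piece far [ 0.6461 -0.1486  0.0556] bore far [ 0.6457 -0.1451  0.044 ] lr [ 0.6272 -0.164   0.044 ] [ 0.6677 -0.1597  0.044 ] [ 0.6306 -0.1611  0.0556] [ 0.6638 -0.1575  0.0556]
```

>>> carry_out(
  targets=[
    [[1, 0.2, 0.4, -4, 0, 0, 0], [1, 0.2, 0.4, -8, 0, 0, 0], [1, 0.2, 0.4, -11, 0, 0, 0], [1, 0.2, 0.4, -13, 0, 0, 0], [1, 0.2, 0.4, -15, 0, 0, 0], [1, 0.2, 0.4, -17, 0, 0, 0], [1, 0.2, 0.4, -18, 0, 0, 0], [1, 0.2, 0.4, -18, 0, 0, 0]],
  ],
)

```text
time_s: 12.27
position: [0.646, -0.1629, 0.079]
tool_rot: [[0.106, -0.0, 0.994], [-0.994, 0.0, 0.106], [-0.0, -1.0, -0.0]]
ft_force: [-0.4, 0.1, -0.9]
grip_width: 0.0325
```

>>> carry_out(
  targets=[
    [[1, 0, 0, -3, 0, 0, 0], [1, 0, 0, -5, 0, 0, 0], [1, 0, 0, -7, 0, 0, 0], [1, 0, 0, -8.2, 0, 0, 0], [1, 0, 0, -8.8, 0, 0, 0], [1, 0, 0, -8.8, 0, 0, 0], [1, 0, 0, -8.8, 0, 0, 0]],
  ],
)

```text
time_s: 12.85
position: [0.6461, -0.1629, 0.0707]
tool_rot: [[0.106, -0.0, 0.994], [-0.994, -0.0, 0.106], [0.0, -1.0, -0.0]]
ft_force: [-1.3, -0.4, 0.6]
grip_width: 0.0323
```

>>> carry_out(
  targets=[
    [[1, 0, 0, -0.7, 0, 0, 0], [1, 0, 0, -0.7, 0, 0, 0], [1, 0, 0, -0.7, 0, 0, 0]],
  ],
)

```text
time_s: 13.1
position: [0.6461, -0.163, 0.0706]
tool_rot: [[0.106, 0.0, 0.994], [-0.994, -0.0, 0.106], [0.0, -1.0, 0.0]]
ft_force: [-3.0, 1.2, 6.3]
grip_width: 0.0327
```

>>> carry_out(
  targets=[
    [[0.35, 0, 0, 0, 0, 0, 0], [0.35, 0, 0, 0, 0, 0, 0], [0.35, 0, 0, 0, 0, 0, 0], [0.35, 0, 0, 0, 0, 0, 0], [0.35, 0, 0, 10, 0, 0, 0], [0.35, 0, 0, 35, 0, 0, 0], [0.35, 0, 0, 70, 0, 0, 0], [0.35, 0, 0, 105, 0, 0, 0], [0.35, -1, 20, 125, 0, 0, 0], [0.35, -5, 40, 130, 0, 0, 0], [0.35, -5, 46.4, 130, 0, 0, 0], [0.35, -5, 46.4, 130, 0, 0, 0], [0.35, -5, 46.4, 130, 0, 0, 0], [0.35, -5, 46.4, 130, 0, 0, 0], [0.35, -5, 46.4, 130, 0, 0, 0]],
  ],
)

```text
time_s: 14.35
position: [0.641, -0.1175, 0.1988]
tool_rot: [[0.105, -0.002, 0.994], [-0.994, 0.0, 0.105], [-0.001, -1.0, -0.002]]
ft_force: [0.6, 0.4, 0.4]
grip_width: 0.0555
```

```bash
python3 - <<'E'
from h import *
s=env.observe();print(s["time_s"],np.round(s["position"],4),s["grip_width"],np.round(s["ft_force"],2))
c=cam("wrist");save(c[0],"w11");print(proj(c,[.6411,-.1166,.086]))
save(cv2.resize(c[0][60:300,220:420],None,fx=2.5,fy=2.5,interpolation=cv2.INTER_CUBIC),"w11a")
c=cam("scene");save(cv2.resize(c[0][230:340,195:345],None,fx=5,fy=5,interpolation=cv2.INTER_CUBIC),"s11")
E
```

```text
14.35 [ 0.641  -0.1175  0.1988] 0.055544892279755384 [0.56 0.37 0.38]
[317.6295834  248.63673067]
```

View pics/w11.png

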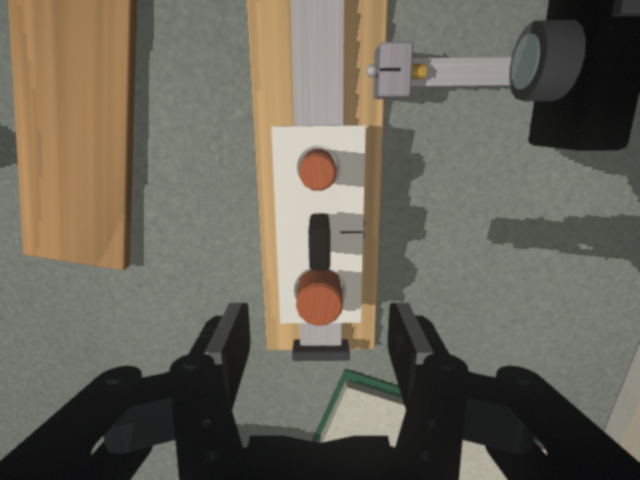

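View pics/s11.png

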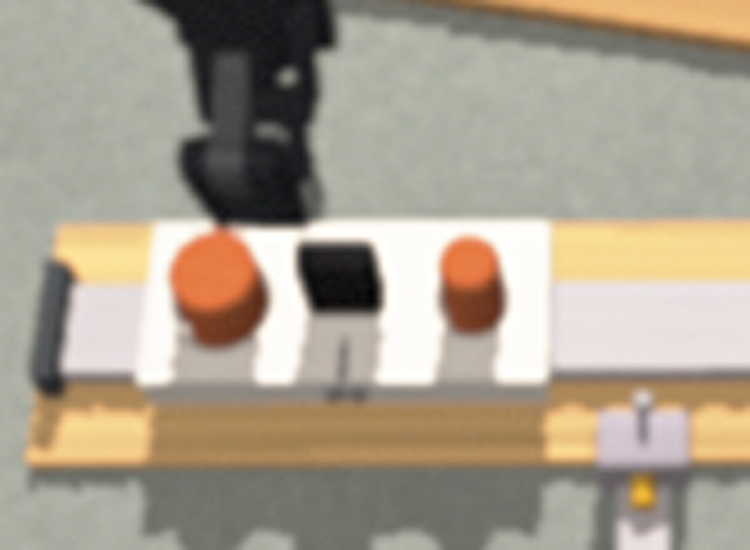

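```bash
python3 - <<'E'
from h import *
c=cam("wrist")
save(cv2.resize(c[0][50:250,330:430],None,fx=3,fy=3,interpolation=cv2.INTER_CUBIC),"w11b")
g=cv2.cvtColor(c[0],cv2.COLOR_RGB2GRAY).astype(float)
# dark line rows
for (x0,x1,y0,y1,z) in((345,362,222,242,.044),(380,398,60,80,.0385)):
    r=g[y0:y1,x0:x1]; 
    w=np.clip(np.median(r,0)[None]-r-20,0,None); rows=(w*np.arange(y0,y1)[:,None]).sum(0)/np.maximum(w.sum(0),1e-6)
    ok=w.sum(0)>20; print(np.round(rows,1),ok.sum())
    xs=np.arange(x0,x1)[ok]; print(onz(c,xs.mean(),rows[ok].mean(),z).round(4))
# edges: carriage left/right/rail by gradient
m=cv2.cvtColor(c[0],cv2.COLOR_RGB2HSV);wm=(m[...,1]<30)&(m[...,2]>190)
L=[];Rr=[]
for y in range(135,318,4):
    xs=np.where(wm[y,262:380])[0]+262
    L.append((xs.min(),y));
    if y in range(195,222) or y>255: pass
    Rr.append((xs.max(),y))
for E in(L,Rr):
    P=np.array([onz(c,x,y,.044)[:2] for x,y in E]); vx,vy,x0,y0=cv2.fitLine(P.astype(np.float32),cv2.DIST_HUBER,0,.01,.01).ravel()
    if vy<0:vx,vy=-vx,-vy
    print("yaw",np.degrees(np.arctan2(-vx,vy)))
E
```

```text
[231.9 231.9 231.9 231.9 231.9 231.9 231.9 231.9 231.8 231.7 231.8 231.8
 231.7 231.7 231.7 231.7 231.7] 17
[ 0.6671 -0.1146  0.044 ]
[69.5 69.5 69.5 69.5 69.5 69.4 69.4 69.4 69.4 69.4 69.4 69.4 69.4 69.4
 69.4 69.4 69.4 69.4] 18
[ 0.6764 -0.0024  0.0385]
yaw 6.7131987
yaw -17.171644
```

View pics/w11b.png

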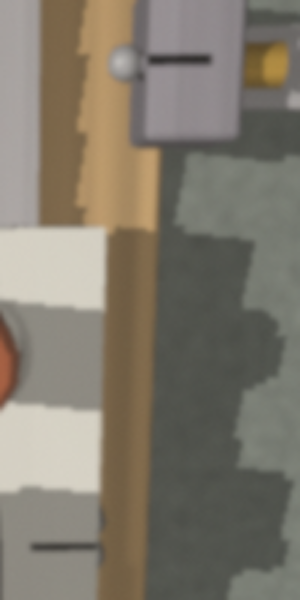

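>>> carry_out(
  targets=[
    [[0.35, 0, -0.3, -35, 0, 0, 0], [0.35, 0, -0.3, -70, 0, 0, 0], [0.35, 0, -0.3, -98, 0, 0, 0], [0.35, 0, -0.3, -118, 0, 0, 0], [0.35, 0, -0.3, -128.5, 0, 0, 0], [0.35, 0, -0.3, -128.5, 0, 0, 0], [0.35, 0, -0.3, -128.5, 0, 0, 0], [1, 0, -0.3, -128.5, 0, 0, 0], [1, 0, -0.3, -128.5, 0, 0, 0], [1, 0, -0.3, -128.5, 0, 0, 0], [1, 0, -0.3, -128.5, 0, 0, 0], [1, 0, -0.3, -128.5, 0, 0, 0], [1, 0, -0.3, -128.5, 0, 0, 0], [1, 0, -0.3, -128.5, 0, 0, 0], [1, 0, -0.3, -128.5, 0, 0, 0], [1, 0, -0.3, -128.5, 0, 0, 0], [1, 0, -0.3, -128.5, 0, 0, 0], [1, 0, -0.3, -128.5, 0, 0, 0]],
  ],
  squeeze=60,
)

```text
time_s: 16.0
position: [0.6412, -0.117, 0.0726]
tool_rot: [[0.107, 0.001, 0.994], [-0.994, -0.001, 0.107], [0.001, -1.0, 0.001]]
ft_force: [-2.8, 0.2, 6.7]
grip_width: 0.0134
```

```bash
python3 - <<'E'
from h import *
s=env.observe();print(s["time_s"],np.round(s["position"],4),s["grip_width"],np.round(s["ft_force"],2),np.round(s["wrist_torque"],2))
c=cam("wrist");save(c[0],"w12")
E
```

```text
16.0 [ 0.6412 -0.117   0.0726] 0.013427974873422477 [-2.83  0.22  6.71] [-0.1   0.54  0.37]
```

View pics/w12.png

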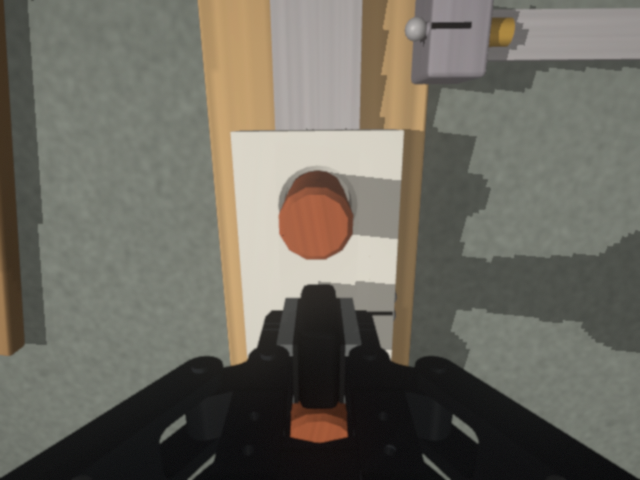

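>>> carry_out(
  targets=[
    [[1, -0.2, 2, 0.7, 0, 0, 0], [1, -0.7, 6, 0.7, 0, 0, 0], [1, -1.3, 12, 0.7, 0, 0, 0], [1, -2, 18, 0.7, 0, 0, 0], [1, -2.7, 24, 0.7, 0, 0, 0], [1, -3.3, 30, 0.7, 0, 0, 0], [1, -4, 36, 0.7, 0, 0, 0], [1, -4.6, 42, 0.7, 0, 0, 0], [1, -5.3, 48, 0.7, 0, 0, 0], [1, -6, 54, 0.7, 0, 0, 0], [1, -6.6, 60, 0.7, 0, 0, 0], [1, -7.2, 65, 0.7, 0, 0, 0], [1, -7.7, 70, 0.7, 0, 0, 0], [1, -8.2, 74, 0.7, 0, 0, 0], [1, -8.6, 78, 0.7, 0, 0, 0], [1, -8.8, 80, 0.7, 0, 0, 0], [1, -8.8, 80, 0.7, 0, 0, 0], [1, -8.8, 80, 0.7, 0, 0, 0]],
  ],
)

```text
time_s: 17.55
position: [0.6318, -0.0357, 0.0726]
tool_rot: [[0.107, -0.001, 0.994], [-0.994, 0.0, 0.107], [-0.001, -1.0, -0.001]]
ft_force: [-4.9, 0.8, 7.6]
grip_width: 0.0136
```

```bash
cat > lines.py <<'E'
from h import *
import sys
def lines(name):
    s=env.observe();print(s["time_s"],"pos",np.round(s["position"],4),"w",round(s["grip_width"],4),"F",np.round(s["ft_force"],2),"T",np.round(s["wrist_torque"],2))
    c=cam("wrist");save(c[0],name);return c
lines(sys.argv[1])
E
python3 lines.py w13
```

```text
17.55 pos [ 0.6318 -0.0357  0.0726] w 0.0136 F [-4.88  0.78  7.63] T [-0.05  0.62  0.34]
```

View pics/w13.png

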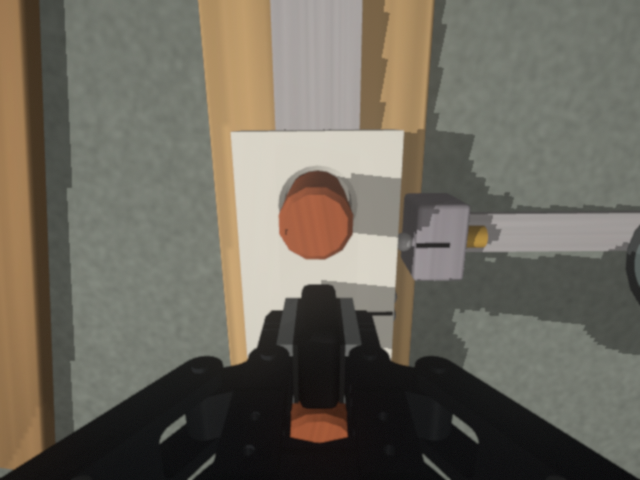

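```bash
cat > gap.py <<'E'
from h import *
def gap(c,sb,cb=(374,390,306,322)):
    g=cv2.cvtColor(c[0],cv2.COLOR_RGB2GRAY).astype(float);o=[]
    for (x0,x1,y0,y1),z in((cb,.044),(sb,.0385)):
        r=g[y0:y1,x0:x1];w=np.clip(np.median(r,0)[None]-r-20,0,None);ok=w.sum(0)>20
        rows=(w*np.arange(y0,y1)[:,None]).sum(0)/np.maximum(w.sum(0),1e-6)
        xs=np.arange(x0,x1)[ok];P=onz(c,xs.mean(),rows[ok].mean(),z);print(np.round([xs.mean(),rows[ok].mean()],2),ok.sum(),P.round(4));o.append(P)
    d=o[1]-o[0];a=np.radians(6.6);print("gap mm",1000*(-np.sin(a)*d[0]+np.cos(a)*d[1]), "if stop z +-2mm:",)
    for z in(.0365,.0405):
        P=onz(c,xs.mean(),rows[ok].mean(),z)-o[0];print(z,1000*(-np.sin(a)*P[0]+np.cos(a)*P[1]))
E
python3 - <<'E'
from gap import *
gap(cam("wrist"),(418,448,237,253))
c=cam("scene");save(cv2.resize(c[0][230:340,220:370],None,fx=5,fy=5,interpolation=cv2.INTER_CUBIC),"s13")
E
```

```text
[381.5  313.19] 16 [ 0.6594 -0.0331  0.044 ]
[432.5  244.78] 30 [ 0.6768 -0.0022  0.0385]
gap mm 28.671039585845264 if stop z +-2mm:
0.0365 28.03009930254542
0.0405 29.311979869145098
```

View pics/s13.png

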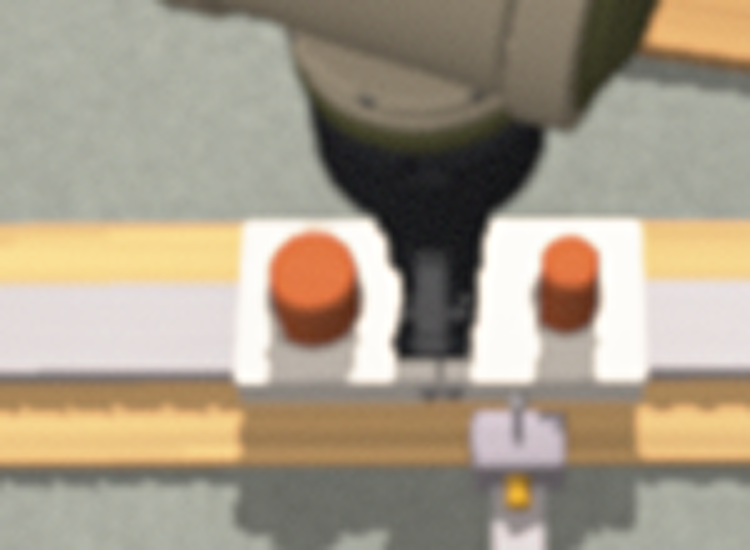

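>>> carry_out(
  targets=[
    [[1, -0.8, 3, 0.5, 0, 0, 0], [1, -1.3, 6, 0.5, 0, 0, 0], [1, -1.8, 9, 0.5, 0, 0, 0], [1, -2.2, 12, 0.5, 0, 0, 0], [1, -2.5, 15, 0.5, 0, 0, 0], [1, -2.8, 17, 0.5, 0, 0, 0], [1, -2.8, 17, 0.5, 0, 0, 0], [1, -2.8, 17, 0.5, 0, 0, 0]],
  ],
)

```text
time_s: 18.37
position: [0.6298, -0.0193, 0.0726]
tool_rot: [[0.106, 0.001, 0.994], [-0.994, 0.001, 0.106], [-0.0, -1.0, 0.001]]
ft_force: [2.9, 1.4, 1.3]
grip_width: 0.0136
```

```bash
python3 lines.py w14
```

```text
18.3667 pos [ 0.6298 -0.0193  0.0726] w 0.0136 F [2.91 1.42 1.35] T [ 0.15 -0.45  0.45]
```

View pics/w14.png

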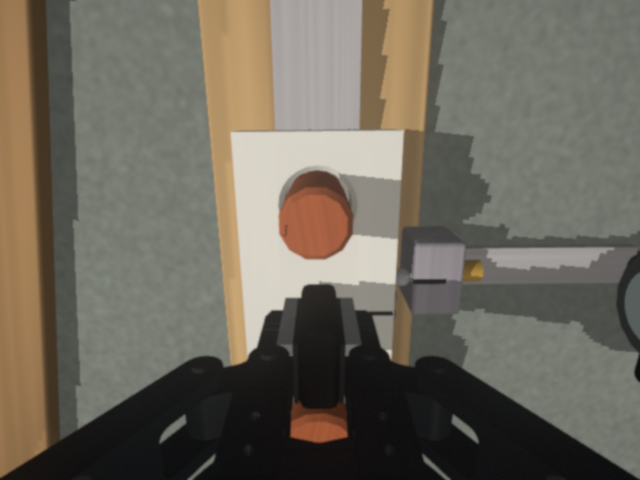

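>>> carry_out(
  targets=[
    [[1, 0, 1.5, 0, 0, 0, 0], [1, -0.2, 3, 0, 0, 0, 0], [1, -0.4, 4.5, 0, 0, 0, 0], [1, -0.4, 4.5, 0, 0, 0, 0], [1, -0.4, 4.5, 0, 0, 0, 0]],
  ],
)

```text
time_s: 18.83
position: [0.6293, -0.0155, 0.0726]
tool_rot: [[0.106, 0.001, 0.994], [-0.994, -0.0, 0.106], [0.0, -1.0, 0.001]]
ft_force: [3.6, -2.0, 2.3]
grip_width: 0.0134
```

>>> carry_out(
  targets=[
    [[1, -0.1, 1, 0, 0, 0, 0], [1, -0.2, 1.5, 0, 0, 0, 0], [1, -0.2, 1.5, 0, 0, 0, 0], [1, -0.2, 1.5, 0, 0, 0, 0]],
  ],
)

```text
time_s: 19.17
position: [0.6292, -0.0148, 0.0726]
tool_rot: [[0.106, 0.001, 0.994], [-0.994, -0.001, 0.106], [0.002, -1.0, 0.001]]
ft_force: [3.8, -7.1, 0.2]
grip_width: 0.0132
```

>>> carry_out(
  targets=[
    [[1, -0.1, 1, 0, 0, 0, 0], [1, -0.1, 1, 0, 0, 0, 0], [1, -0.1, 1, 0, 0, 0, 0]],
  ],
)

```text
time_s: 19.42
position: [0.629, -0.0131, 0.0726]
tool_rot: [[0.106, 0.001, 0.994], [-0.994, -0.0, 0.106], [0.0, -1.0, 0.001]]
ft_force: [3.9, -3.0, 3.3]
grip_width: 0.0137
```

>>> carry_out(
  targets=[
    [[1, -0.1, 1, 0, 0, 0, 0], [1, -0.1, 1, 0, 0, 0, 0], [1, -0.1, 1, 0, 0, 0, 0]],
  ],
)

```text
time_s: 19.67
position: [0.6288, -0.0114, 0.0726]
tool_rot: [[0.106, 0.0, 0.994], [-0.994, 0.0, 0.106], [-0.0, -1.0, 0.0]]
ft_force: [5.8, 0.0, 2.4]
grip_width: 0.0135
```

```bash
python3 lines.py w15; python3 - <<'E'
from gap import *
gap(cam("wrist"),(414,444,288,306))
E
```

```text
19.6667 pos [ 0.6288 -0.0114  0.0726] w 0.0135 F [5.8  0.04 2.42] T [-0.07 -0.75  0.39]
[381.5  312.99] 16 [ 0.6564 -0.0088  0.044 ]
[428.5  297.88] 30 [ 0.677  -0.0021  0.0385]
gap mm 4.263216276283449 if stop z +-2mm:
0.0365 3.3061056569896894
0.0405 5.220326895577236
```

View pics/w15.png

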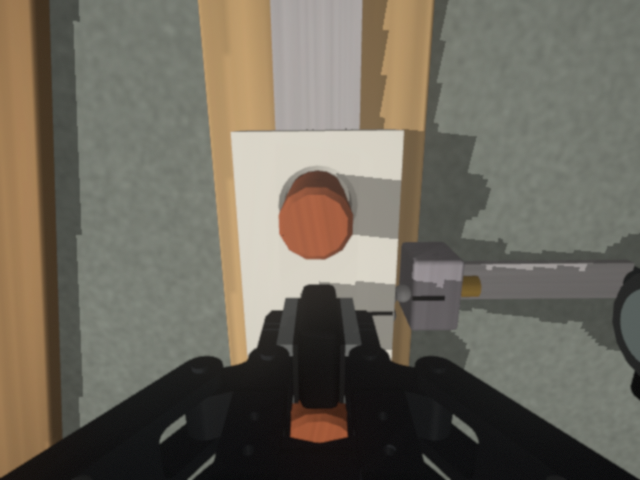

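>>> carry_out(
  targets=[
    [[1, -0.3, 1, 0, 0, 0, 0], [1, -0.3, 1, 0, 0, 0, 0], [1, -0.3, 1, 0, 0, 0, 0]],
  ],
)

```text
time_s: 20.02
position: [0.6287, -0.0103, 0.0726]
tool_rot: [[0.106, 0.001, 0.994], [-0.994, 0.001, 0.106], [-0.0, -1.0, 0.001]]
ft_force: [6.0, 1.7, -0.0]
grip_width: 0.0131
```

>>> carry_out(
  targets=[
    [[1, -0.3, 1, 0, 0, 0, 0], [1, -0.3, 1, 0, 0, 0, 0], [1, -0.3, 1, 0, 0, 0, 0]],
  ],
)

```text
time_s: 20.27
position: [0.6286, -0.009, 0.0726]
tool_rot: [[0.106, 0.001, 0.994], [-0.994, 0.001, 0.106], [-0.001, -1.0, 0.001]]
ft_force: [7.5, 3.5, -0.2]
grip_width: 0.0131
```

```bash
python3 lines.py w16; python3 - <<'E'
from gap import *
gap(cam("wrist"),(410,440,293,314))
E
```

```text
20.2667 pos [ 0.6286 -0.009   0.0726] w 0.0131 F [ 7.51  3.52 -0.19] T [ 0.4  -1.04  0.36]
[381.5  312.98] 16 [ 0.6562 -0.0064  0.044 ]
[425.5 302.9] 28 [ 0.6759 -0.0022  0.0385]
gap mm 1.8507833711934851 if stop z +-2mm:
0.0365 0.8635784462257263
0.0405 2.8379882961612575
```

>>> carry_out(
  targets=[
    [[1, 0.4, 0.8, 0, 0, 0, 0], [1, 0.4, 0.8, 0, 0, 0, 0], [1, 0.4, 0.8, 0, 0, 0, 0], [1, 0.4, 0.8, 0, 0, 0, 0]],
  ],
)

```text
time_s: 20.7
position: [0.6285, -0.0082, 0.0726]
tool_rot: [[0.106, 0.0, 0.994], [-0.994, 0.001, 0.106], [-0.001, -1.0, 0.0]]
ft_force: [2.6, 4.2, 4.6]
grip_width: 0.0131
```

>>> carry_out(
  targets=[
    [[1, 0.1, 0.6, 0, 0, 0, 0], [1, 0.1, 0.6, 0, 0, 0, 0], [1, 0.1, 0.6, 0, 0, 0, 0], [1, 0.1, 0.6, 0, 0, 0, 0]],
  ],
)

```text
time_s: 21.03
position: [0.6285, -0.008, 0.0726]
tool_rot: [[0.106, -0.0, 0.994], [-0.994, 0.001, 0.106], [-0.001, -1.0, -0.0]]
ft_force: [1.2, 4.3, 6.0]
grip_width: 0.0131
```

```bash
python3 lines.py w17; python3 - <<'E'
from gap import *
gap(cam("wrist"),(410,440,296,318))
c=cam("scene");save(cv2.resize(c[0][230:340,220:370],None,fx=5,fy=5,interpolation=cv2.INTER_CUBIC),"s17")
c=cam("wrist");save(cv2.resize(c[0][260:360,340:460],None,fx=6,fy=6,interpolation=cv2.INTER_CUBIC),"w17a")
E
```

```text
21.0333 pos [ 0.6285 -0.008   0.0726] w 0.0131 F [1.23 4.34 5.98] T [ 0.59 -0.42  0.43]
[381.5  312.98] 16 [ 0.656  -0.0053  0.044 ]
[425.5  305.07] 28 [ 0.6759 -0.0022  0.0385]
gap mm 0.8116609395869717 if stop z +-2mm:
0.0365 -0.1893171846481176
0.0405 1.8126390638220617
```

View pics/s17.png

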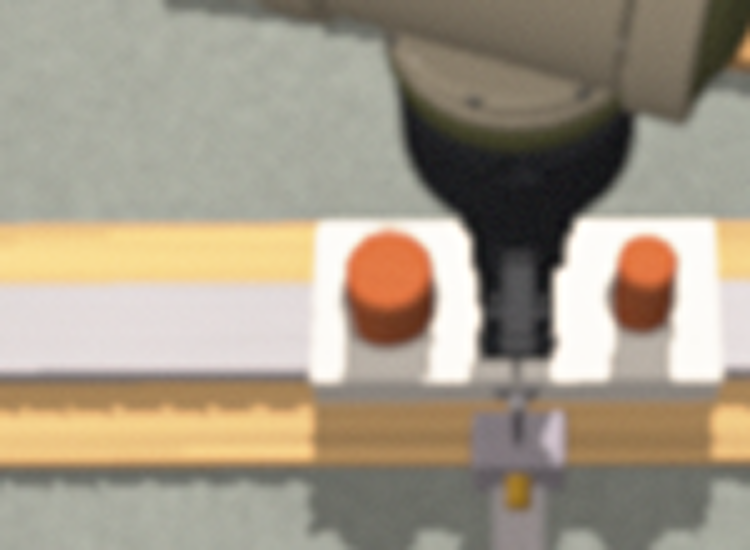

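View pics/w17a.png

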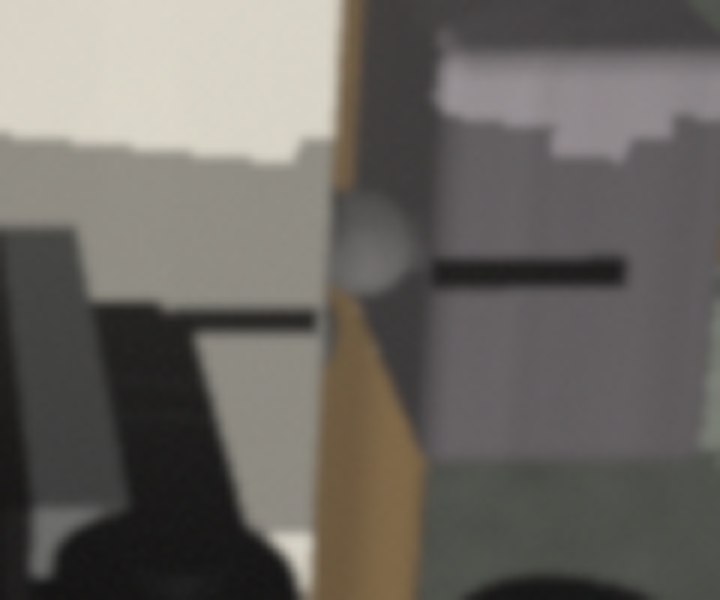

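>>> carry_out(
  targets=[
    [[1, -0.1, 0.7, 0.3, 0, 0, 0], [1, -0.1, 0.7, 0.3, 0, 0, 0], [1, -0.1, 0.7, 0.3, 0, 0, 0], [1, -0.1, 0.7, 0.3, 0, 0, 0]],
  ],
)

```text
time_s: 21.57
position: [0.6284, -0.0077, 0.0726]
tool_rot: [[0.106, -0.0, 0.994], [-0.994, 0.0, 0.106], [-0.0, -1.0, -0.0]]
ft_force: [2.5, 2.2, -0.2]
grip_width: 0.0134
```

```bash
python3 lines.py w18; python3 - <<'E'
from gap import *
gap(cam("wrist"),(410,440,296,318))
c=cam("scene")
i=c[0].astype(float).mean(2)
a=np.radians(6.6)
for rows,z in((range(302,306),.044),(range(312,319),.0385)):
    for y in rows:
        r=i[y,314:333];w=np.clip(np.median(r)-r-8,0,None);u=(w*np.arange(314,333)).sum()/max(w.sum(),1e-6)
        P=onz(c,u,y,z);print(y,round(u,2),r.min().round(),np.median(r).round(),P.round(4),"along",round(1000*(-np.sin(a)*P[0]+np.cos(a)*P[1]),2))
E
```

```text
21.5667 pos [ 0.6284 -0.0077  0.0726] w 0.0134 F [ 2.52  2.22 -0.19] T [ 0.33 -0.61  0.42]
[381.5  312.98] 16 [ 0.656  -0.0051  0.044 ]
[425.5  305.61] 28 [ 0.6759 -0.0022  0.0385]
gap mm 0.5467940714745287 if stop z +-2mm:
0.0365 -0.45891928045405617
0.0405 1.552507423403114
302 322.9 110.0 143.0 [ 0.6514 -0.0058  0.044 ] along -80.61
303 322.92 133.0 171.0 [ 0.6533 -0.0055  0.044 ] along -80.58
304 322.88 139.0 176.0 [ 0.6553 -0.0054  0.044 ] along -80.68
305 322.93 135.0 166.0 [ 0.6572 -0.0051  0.044 ] along -80.59
312 323.25 97.0 126.0 [ 0.6686 -0.0032  0.0385] along -80.07
313 323.11 85.0 126.0 [ 0.6705 -0.0033  0.0385] along -80.33
314 323.05 81.0 125.0 [ 0.6724 -0.0032  0.0385] along -80.44
315 323.07 82.0 124.0 [ 0.6743 -0.0029  0.0385] along -80.42
316 323.07 82.0 123.0 [ 0.6762 -0.0027  0.0385] along -80.42
317 323.17 87.0 124.0 [ 0.6781 -0.0023  0.0385] along -80.25
318 323.22 98.0 125.0 [ 0.68   -0.002   0.0385] along -80.18
```

>>> carry_out(
  targets=[
    [[1, -0.1, 0.4, 0, 0, 0, 0], [1, -0.1, 0.4, 0, 0, 0, 0], [1, -0.1, 0.4, 0, 0, 0, 0], [1, -0.1, 0.4, 0, 0, 0, 0], [1, -0.1, 0.4, 0, 0, 0, 0], [1, -0.1, 0.4, 0, 0, 0, 0], [1, -0.1, 0.4, 0, 0, 0, 0], [1, -0.1, 0.4, 0, 0, 0, 0]],
  ],
)

```text
time_s: 22.38
position: [0.6284, -0.0074, 0.0726]
tool_rot: [[0.106, -0.0, 0.994], [-0.994, -0.0, 0.106], [0.0, -1.0, -0.0]]
ft_force: [3.8, -0.5, -5.4]
grip_width: 0.0132
```

```bash
python3 lines.py w19; python3 - <<'E'
from gap import *
gap(cam("wrist"),(410,440,296,318))
c=cam("scene");save(c[0],"s19")
i=c[0].astype(float).mean(2)
a=np.radians(6.6)
for rows,z in((range(302,306),.044),(range(312,319),.0385)):
    o=[]
    for y in rows:
        r=i[y,314:333];w=np.clip(np.median(r)-r-8,0,None);u=(w*np.arange(314,333)).sum()/max(w.sum(),1e-6)
        P=onz(c,u,y,z);o.append(1000*(-np.sin(a)*P[0]+np.cos(a)*P[1]))
    print("scene along",np.mean(o))
E
```

```text
22.3833 pos [ 0.6284 -0.0074  0.0726] w 0.0132 F [ 3.77 -0.46 -5.39] T [-0.08 -0.85  0.44]
[381.5  312.98] 16 [ 0.656  -0.0048  0.044 ]
[425.5  306.16] 28 [ 0.676  -0.0022  0.0385]
gap mm 0.2756464441948463 if stop z +-2mm:
0.0365 -0.7341604162337477
0.0405 1.2854533046234
scene along -80.3013279479268
scene along -80.33807612207079
```

View pics/s19.png

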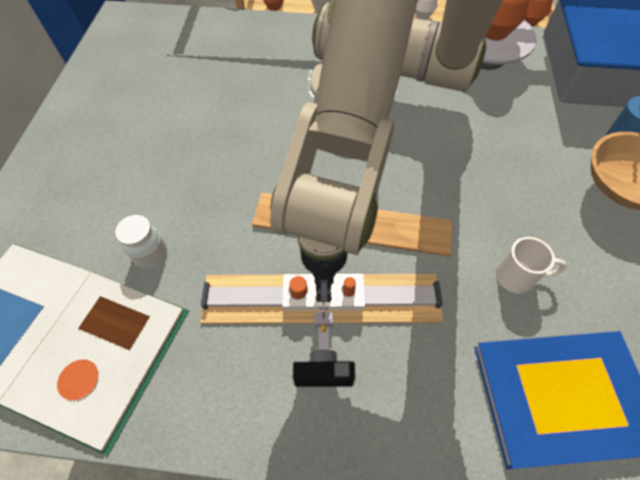

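>>> carry_out(
  targets=[
    [[1, 0.2, 0, -0.3, 0, 0, 0], [1, 0.2, 0, -0.3, 0, 0, 0], [1, 0.2, 0, -0.3, 0, 0, 0], [1, 0.2, 0, -0.3, 0, 0, 0], [1, 0.2, 0, -0.3, 0, 0, 0], [1, 0.2, 0, -0.3, 0, 0, 0]],
  ],
)

```text
time_s: 23.03
position: [0.6284, -0.0073, 0.0726]
tool_rot: [[0.106, -0.0, 0.994], [-0.994, -0.0, 0.106], [0.0, -1.0, -0.0]]
ft_force: [1.7, -0.6, 0.9]
grip_width: 0.0137
```

```bash
python3 lines.py w20; python3 - <<'E'
from gap import *
gap(cam("wrist"),(410,440,296,318))
print(np.round(env.observe()["ft_force"],2)); env.close_job()
E
```

```text
23.0333 pos [ 0.6284 -0.0073  0.0726] w 0.0137 F [ 1.73 -0.6   0.89] T [-0.18 -0.17  0.36]
[381.5 313. ] 16 [ 0.656  -0.0047  0.044 ]
[425.5  306.34] 28 [ 0.676  -0.0022  0.0385]
gap mm 0.20257933747382367 if stop z +-2mm:
0.0365 -0.808109370755334
0.0405 1.2132680457029688
[ 0.5  -0.26  0.51]
the job is handed in; nothing more can be done
```

I stood the slim piece in the narrow bore and the thick piece in the wide bore while the carriage was at its loading end. I then slid the carriage about 110 mm by the black grip into the click and handed the job in at about 23 s, still holding the grip.

- **Pieces:** each one met the bottom of its bore at about the expected height, with 5 to 6 N of contact. Both still looked upright and seated in the last scene picture.
- **Click:** resistance rose to about 7 N, fell away, then pulled the carriage in with about +4 N. It ended near zero along the slide (−0.3 N), and I stopped there.
- **Index lines:** just before the last small adjustment (0.2 mm in x, 0.3 mm down) the scene camera showed the two lines level to within 0.1 mm. The wrist camera's final reading was 0.2 mm. That wrist figure could be off by about 1 mm, because it depends on the stop block's height, which I measured only by triangulation.
- **Mug, jar and look-alikes:** I did not touch any of them. The mug and jar stood where they started in the last scene picture; the arm hid the purple and blue look-alikes there, so I could not re-check those two.

No check failed.

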